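Rehang the parts basket on the retaining hook

ROBOT

A 6-joint arm with a two-finger parallel gripper is mounted at the origin on the work surface. World frame = base frame: x ahead of the robot, y to its left, z up, the work surface at z = 0. Lengths are in m, angles in rad, forces in N, time in s.
With the tool pointing down it reaches from about 0.3 to 0.775 m from the base axis. Payload 14.6 kg.
Tool frame: the origin (TCP) lies on the centre line of the jaws, within the pads' length; the fingertips stand 17 mm ahead of it and the grasp point (between the pads) lies 2 mm behind it; z points along the fingers, y is the line along which they close (so a half turn about z gives the same grasp; the last joint's range is limited). The gripper opens to 85 mm and grips with 20 to 120 N. Pads are 22 mm wide; open, the fingers measure 114 mm over their backs; the gripper's body (76 mm by 85 mm) begins 54 mm behind the grasp point. The pads swing forward as they close: fully open they stand 13 mm farther back than shut.
Start: joints at [1.19, 0.3, 1.521, -0, 1.321, -0.067], TCP at [0.17, 0.523, 0.248] pointing down, gripper open.
Joint ranges: [-3.03, 3.03], [-0.79, 2.21], [0.23, 2.52], [-1.04, 4.18], [0, 3.07], [-2.55, 2.55]. Speed limits (rad/s): [2.22, 2.22, 2.57, 3.14, 3.14, 3.14].

INTERFACE

Orientations are given as a unit quaternion [w, x, y, z].
In Python, from workcell import robot gives the robot as it stands.
- The arm moves only by the tool step_arm, never from a script. Its argument "series" is a list of rows, each a list of 6 numbers: the shift along the tool's x, y, z in units of 25 mm (1.0 is 25 mm), then the turn, a rotation vector about the tool's x, y, z in units of 6 degrees (1.0 is 6 degrees). A call has 1 to 20 rows; each row is the pose to reach, as a shift and turn from the pose commanded when the call began, along the tool's axes at that moment; what a row does not reach only later rows make up. A row lasts 1/12 s, in which the tool goes at most 41.7 mm and 7.16 degrees, less where a joint would pass 70% of its speed; a pose out of reach is approached as far as the arm can. A call with a gripper value outside its range is refused whole. "gripper" is the opening, from 0 (shut) to 1 (fully open), set as the call begins (left out, the last holds). The fingers move at their own pace and stop on an object; "grip_force" is the grip in N (left out, the last holds). Time passes only in rows, so rows that repeat a pose let the fingers close. It gives the time, the measured TCP pose, the force, the opening and the grip force at its end, in the units of the state.
- robot.get_state(): the state, without advancing time (a new reading comes with each control period).
- robot.read_camera(name): name is "scene" or "top" or "wrist"; returns the picture (400x640x3 uint8, red, green, blue); there is no depth.
- robot.camera_info(name): a dict with "fov_y" (degrees; the focal length in pixels is half the picture's height over the tangent of half this angle, whatever the lens; pixels are square), "cx", "cy" (the principal point, pixels), "cam_to_world" (4x4, takes a point from camera to world coordinates). Camera axes: x right, y down, z forward; pixel columns grow to the right and rows downward; lengths in m; the calibration is good to about 2 mm. The wrist camera is an equidistant fisheye: a pixel r from the principal point sees the ray r / f radians off the axis. A picture is of the moment at which its call begins: read the wrist's pose just before it. camera_info takes no time and is no camera call; for the wrist camera it gives the pose at the moment of the call.
- robot.finish_job(): hands the job in; it is judged then, once.
The state is a dict: "time_s": time; "q": joint angles; "joint_velocities": joint speeds; "effort": joint torques, N m; "position": TCP position; "tcp_rot": TCP orientation; "force": force on the tool from outside, world axes, zero at the start; "torque": the same for the moment, N m; "finger_gap": finger opening in m; "finger_force": force on a finger pad.
Only numpy, scipy, OpenCV 4.12 (cv2) and the standard library are available. Lean on these libraries where they do the work, as an engineer would, in place of code of your own. Each camera call takes 0.05 s, during which the arm holds its last target. There are 200 camera calls.

TASK

Take the hanging basket of brackets off the open twin hook and hang it on the other stand's empty twin hook: lay its bar on the bare prongs behind the lips, slide it gently outwards under the lips to the end, and let it down into the notches there. Keep it level, never set it down on the way, never push or press it hard against either stand, and leave the other things on the table where they are; the basket must finally hang still and level, released.

Things in the scene. Friction and masses are not known exactly. Their poses are not given: they have to be found in the camera images.
- grip (a point): Centre of the basket's black plastic grip block, to be grasped from above across its thickness: 14 mm thick along x, 40 long along y, 34 tall, standing on the middle of the hanging bar. Axes as the basket's: y along the bar, z up. Fingers that close along x pass freely between a stand's prongs.
- bar (a point): Middle of the basket's round hanging bar: 10 mm thick, along the basket's y, 123 mm clear between the bail's straps; 145 mm above the tray's underside, 85 above its rim, 21 below grip. Seated in the notches of either stand it is 212 mm above the table.
- basket: The basket, 0.36 to 0.59 kg, origin under its tray's middle. Sheet-steel tray 80 (x) x 136 (y) x 60 mm tall with brackets in it; a rigid bail rises from it: straps at y = +-64 mm and the bar across. On a hook the bail goes round both prongs, the bar above and the tray below them, so it goes on and off only from the free-tip end.
- source_notch (a point): Old stand: midway between its two prongs, at the notch centre, level with the prongs' tops. x points outwards to the free tips, z up. Notches 16 mm wide along x, 8 deep, open above; the tip beyond stands 20 mm above the tops. Lift the bar 30 to 45 mm above the tops, then take it outwards along x; from 75 mm out the tray is clear of the prongs.
- source: Stand with the open hook, on which the basket hangs at first: base plate 150 x 150 mm, two posts, two fixed prongs at y = +-40 mm, each 8 mm wide and 20 tall, tops 215 mm above the table, ending 18 mm beyond the notch centre. Origin on the table, 50 mm inwards of source_notch; same axes.
- landing (a point): New, empty stand: midway between its prongs, level with their tops, where these are bare and the bar can be laid on from above (then its axis is 5 mm above the tops). x points outwards to the free tips, z up. Come in from 170 mm or more out along x, the bar 30 to 45 mm above the tops so as to pass over the lips with the tray below the prongs.
- target: Stand with the retaining hook, built as the other; origin on the table, 215 mm below landing, same axes. Its steel prongs are stiff, so touch them slowly (15 mm/s or less); the pair is pulled out and clamped by an amount that is not measured: the notch centres lie anywhere from 35 to 90 mm from landing along +x, alike on both prongs.
- target_hook (a point): Same point as landing. Shape of each retaining hook: notch 16 mm wide along x, 8 deep; outside it a wall (inner face 8 mm beyond the notch centre, 10 mm thick) up to 20 mm above the tops, and from it a lip back to 12 mm inwards of the centre, its underside 15 mm above the tops. So the bar slides under with 5 mm of play, meets the wall, then goes down 8 mm.
- jar: closed jar, 48 mm across, 65 mm tall, a bystander; origin at its underside or middle. Leave it alone.
- sleeve: upright aluminium sleeve, 44 mm across, 40 mm tall, a bystander; origin at its underside or middle. Leave it alone.
- carton: small cardboard carton 80 x 60 x 50 mm, a bystander; origin at its underside or middle. Leave it alone.
- wrench: wrench lying on the table, a bystander; origin at its underside or middle. Leave it alone.
- screwdriver: screwdriver lying on the table, a bystander; origin at its underside or middle. Leave it alone.
- small_bin: small open grey bin 100 x 80 x 45 mm, a bystander; origin at its underside or middle. Leave it alone.
- hub: dark steel cylinder, 40 mm across, 50 mm tall, a bystander; origin at its underside or middle. Leave it alone.

How it is judged:
By the outcome, as a careful person would: the job done as asked, in the order asked, and still so for the second after the job is handed in, with the robot touching nothing.
It also fails if it takes over 61 s, if anything falls off the work surface, if the arm or the gripper's body presses on something with over 40 N, if the wrist force passes 120 N, or if a joint passes its speed limit or range.

## Working session

There is one attempt and no reset: what is moved stays moved. The work goes in short steps, Python scripts to look and compute and a tool call to move; the robot and the scene stay as the last step left them, time stands still between calls to the robot, and variables do not carry over. Pictures are saved under pics/ and viewed, at most 13 in all, crops included, and the job is handed in when it is done.

Besides the shell and the picture viewer there is one more tool, called after "Call:" as name([rows], argument=value, ...), one row to a line, values as JSON. step_arm: Moves the arm, as the interface text tells. Its arguments: {"type":"object","properties":{"series":{"type":"array","items":{"type":"array","items":{"type":"number"}}},"gripper":{"type":"number"},"grip_force":{"type":"number"}},"required":["series"]}

```bash
mkdir -p pics; ls; python3 - <<'E'
from workcell import robot
import cv2
for n in("scene","top","wrist"):
    i=robot.camera_info(n);print(n,i)
    p=robot.read_camera(n);cv2.imwrite(f"pics/{n}0.png",p[:,:,::-1])
print(robot.get_state())
E
```

```text
pics
scene {'fov_y': 43.45728392155618, 'cx': 326.07488996319455, 'cy': 200.19696739753198, 'cam_to_world': array([[ 2.74143158e-01,  7.96222102e-01, -5.39329114e-01,
         1.23122818e+00],
       [ 9.61688578e-01, -2.27428912e-01,  1.53072428e-01,
        -2.04715605e-01],
       [-7.79383441e-04, -5.60630407e-01, -8.28065782e-01,
         1.21598674e+00],
       [ 0.00000000e+00,  0.00000000e+00,  0.00000000e+00,
         1.00000000e+00]])}
top {'fov_y': 47.88426276825276, 'cx': 317.88609235090416, 'cy': 199.98025100371174, 'cam_to_world': array([[ 0.02764926, -0.99861759,  0.04470368,  0.49037698],
       [-0.99945321, -0.02680583,  0.01935802, -0.01667624],
       [-0.01813294, -0.04521447, -0.99881272,  1.58790916],
       [ 0.        ,  0.        ,  0.        ,  1.        ]])}
wrist {'fov_y': 65.70646984690485, 'cx': 318.19046107787614, 'cy': 196.452121335849, 'cam_to_world': array([[ 3.08465061e-01,  9.13691583e-01,  2.64607250e-01,
         1.02653721e-01],
       [ 9.51235297e-01, -2.96042718e-01, -8.66609459e-02,
         5.45857338e-01],
       [-8.46327190e-04,  2.7843
[... 170 characters left out ...]
1.19042465e+00,  3.00335127e-01,  1.52143348e+00,  1.23634151e-05,
        1.32069660e+00, -6.66578527e-02]), 'joint_velocities': array([ 1.04658868e-05, -1.25234058e-03, -1.34060692e-03,  1.52993706e-03,
        1.22774080e-03, -4.03463532e-04]), 'effort': array([-1.50349548e-03, -5.43673396e+01, -3.61885893e+01, -1.13835883e-04,
        3.17280836e-03, -3.86727868e-05]), 'position': array([0.16969706, 0.52299749, 0.24785834]), 'tcp_rot': array([-1.02543301e-04,  1.56215981e-01,  9.87722824e-01, -4.24093096e-04]), 'force': array([0.32723074, 0.37197322, 0.11925234]), 'torque': array([ 2.17807193e-03,  4.12970513e-02, -6.10914550e-05]), 'finger_force': 0.0, 'finger_gap': 0.08538556239326245}
```

View pics/top0.png

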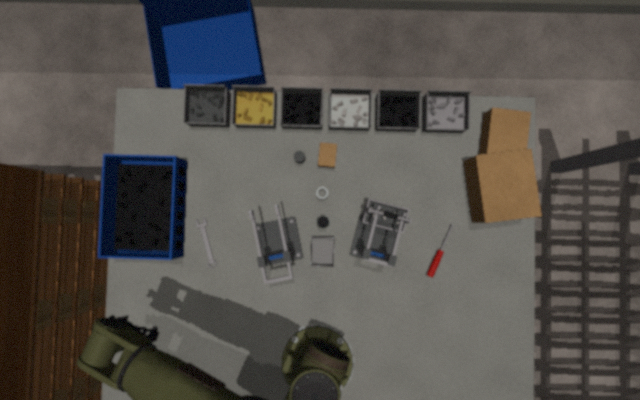

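View pics/scene0.png

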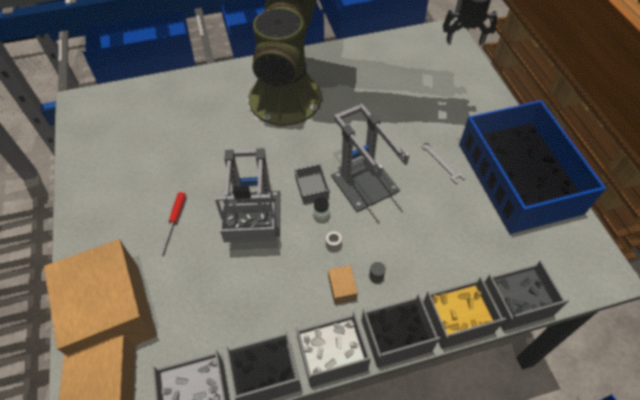

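The top view (up is +x, left is +y) shows the basket on the right-hand stand near (380,225). The empty stand is near (275,240). Both sets of prongs point roughly +x. I'll enlarge both views.

```bash
cat > h.py <<'E'
import numpy as np,cv2
from workcell import robot
def ray(n,uv,info=None):
    i=info or robot.camera_info(n);f=200/np.tan(np.radians(i['fov_y']/2))
    d=np.array([uv[0]-i['cx'],uv[1]-i['cy']])
    if n=='wrist':
        r=np.hypot(*d);t=r/f;v=np.r_[d/max(r,1e-9)*np.sin(t),np.cos(t)]
    else: v=np.r_[d/f,1]
    T=i['cam_to_world'];return T[:3,3],T[:3,:3]@v
def onz(n,uv,z,info=None):
    o,v=ray(n,uv,info);return (o+v*(z-o[2])/v[2])[:3]
def px(n,p,info=None):
    i=info or robot.camera_info(n);f=200/np.tan(np.radians(i['fov_y']/2))
    T=i['cam_to_world'];c=T[:3,:3].T@(np.array(p)-T[:3,3])
    if n=='wrist':
        r=np.hypot(c[0],c[1]);s=np.arctan2(r,c[2])*f/max(r,1e-9)
        return np.array([i['cx']+c[0]*s,i['cy']+c[1]*s])
    return np.array([i['cx']+f*c[0]/c[2],i['cy']+f*c[1]/c[2]])
E
python3 - <<'E'
import cv2,numpy as np
a=cv2.imread("pics/top0.png")[185:295,235:415]
b=cv2.imread("pics/scene0.png")[100:245,210:415]
a=cv2.resize(a,(720,440),interpolation=cv2.INTER_CUBIC)
a=cv2.convertScaleAbs(a,alpha=1.6)
cv2.imwrite("pics/topc.png",a)
cv2.imwrite("pics/scenec.png",cv2.convertScaleAbs(cv2.resize(b,(779,551),interpolation=cv2.INTER_CUBIC),alpha=1.3))
E
```

```text
(no output)
```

View pics/topc.png

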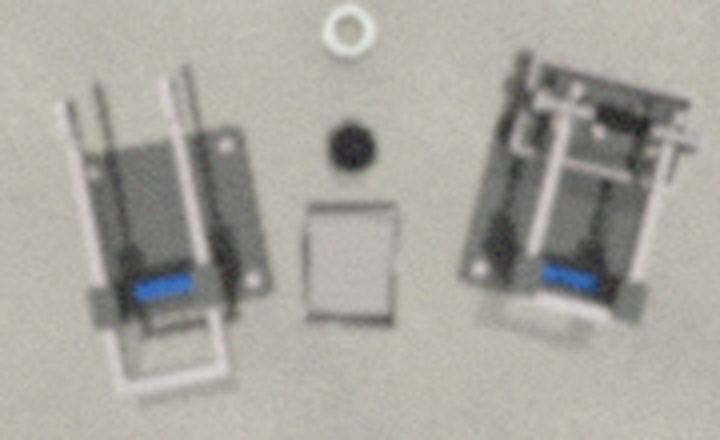

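View pics/scenec.png

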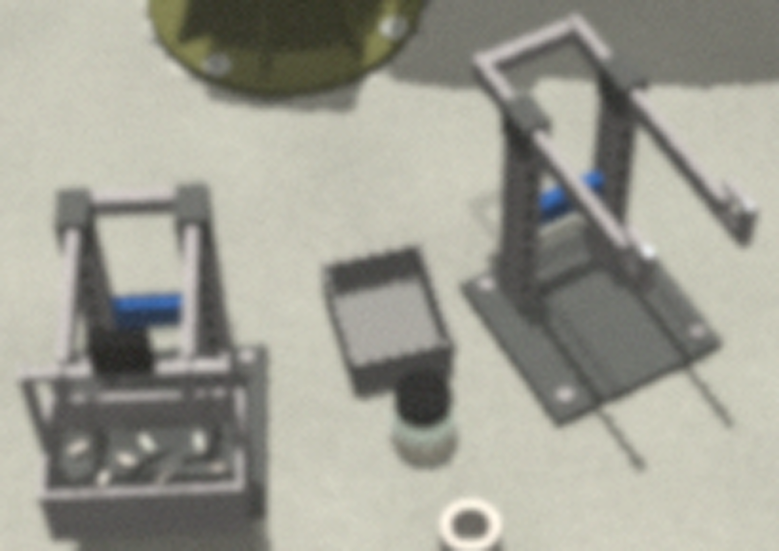

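```bash
python3 - <<'E'
from h import *
c=lambda x,y:(235+(x+.5)/4-.5,185+(y+.5)/4-.5)
s=lambda x,y:(210+(x+.5)/3.8-.5,100+(y+.5)/3.8-.5)
def tri(a,b):
    o1,v1=ray('top',a);o2,v2=ray('scene',b);v1/=np.linalg.norm(v1);v2/=np.linalg.norm(v2)
    t=np.linalg.lstsq(np.c_[v1,-v2],o2-o1,rcond=None)[0]
    p,q=o1+v1*t[0],o2+v2*t[1];return ((p+q)/2).round(4),round(np.linalg.norm(p-q),4)
P=lambda n,v:print(n,np.round(v,4))
for n,a,z in [("S Lprong in",(535,258),.215),("S Lprong out",(561,120),.215),("S Rprong in",(633,282),.215),("S Rprong out",(661,152),.215),
 ("bar L",(540,101),.217),("bar R",(694,142),.217),("grip",(622,118),.25),
 ("T Ltip",(64,103),.235),("T Rtip",(169,78),.235),("T Lin",(97,288),.215),("T Rin",(205,268),.215),("T Lout",(71,150),.215),("T Rout",(178,130),.215),
 ("T plate BR",(270,292),.006),("T plate TR",(237,130),.006),("T plate TL",(86,157),.006),
 ("S plate BL",(462,282),.006),("S plate TL",(525,55),.006),("S plate TR?",(690,98),.006)]: P(n,onz('top',c(*a),z))
print("S posts: bar",tri(c(540,101),s(228,370)),tri(c(694,142),s(22,380)))
print("T tips",tri(c(64,103),s(738,190)),tri(c(169,78),s(648,250)))
print("scene plate T",onz('scene',s(558,425),.006),onz('scene',s(721,343),.006),onz('scene',s(463,286),.006))
print("scene bar",onz('scene',s(228,368),.217),onz('scene',s(22,380),.217))
for p in ((738,190),(648,250),(745,243),(640,278)): print("scene tip",p,onz('scene',s(*p),.235),onz('scene',s(*p),.195))
E
```

```text
S Lprong in [ 0.4069 -0.1472  0.215 ]
S Lprong out [ 0.5119 -0.1645  0.215 ]
S Rprong in [ 0.391  -0.2215  0.215 ]
S Rprong out [ 0.4897 -0.2407  0.215 ]
bar L [ 0.5259 -0.1481  0.217 ]
bar R [ 0.498  -0.2652  0.217 ]
grip [ 0.5141 -0.2058  0.25  ]
T Ltip [0.5142 0.2112 0.235 ]
T Rtip [0.5351 0.1327 0.235 ]
T Lin [0.3746 0.1846 0.215 ]
T Rin [0.3921 0.1029 0.215 ]
T Lout [0.4788 0.208  0.215 ]
T Rout [0.4963 0.1267 0.215 ]
T plate BR [0.3579 0.0635 0.006 ]
T plate TR [0.4986 0.0967 0.006 ]
T plate TL [0.4713 0.2288 0.006 ]
S plate BL [ 0.3715 -0.1039  0.006 ]
S plate TL [ 0.5713 -0.1543  0.006 ]
S plate TR? [ 0.5375 -0.2992  0.006 ]
S posts: bar (array([ 0.5263, -0.1485,  0.2059]), np.float64(0.0013)) (array([ 0.4974, -0.2721,  0.2037]), np.float64(0.009))
T tips (array([0.5126, 0.2043, 0.2541]), np.float64(0.0077)) (array([0.5348, 0.1315, 0.2429]), np.float64(0.0006))
scene plate T [0.50465261 0.09207804 0.006     ] [0.46725633 0.23709046 0.006     ] [0.35903609 0.05985799 0.006     ]
scene bar [ 0.53266931 -0.14820996  0.217     ] [ 0.50586677 -0.2756211   0.217     ]
scene tip (738, 190) [0.49764942 0.20844241 0.235     ] [0.46773755 0.22528904 0.195     ]
scene tip (648, 250) [0.52906411 0.13392707 0.235     ] [0.50043318 0.14773532 0.195     ]
scene tip (745, 243) [0.5409974  0.19678679 0.235     ] [0.51285306 0.21315816 0.195     ]
scene tip (640, 278) [0.5492737  0.12136352 0.235     ] [0.52146682 0.13465948 0.195     ]
```

The views agree on the geometry:
- **Source:** axis yaw about -11.5°, grip near (0.513, -0.206).
- **Target:** yaw about 12.8°, landing near (0.414, 0.147), tip middle near (0.523, 0.172), so the notch is about 90 mm out.

Next I move to hover over the grip.

Call:
step_arm([
  [-0.4, -0.4, -1, 0.3, 0, 0.3],
  [-1, -1, -2.4, 0, 0, 1],
  [-1.8, -1.9, -3.8, 0, 0, 1.8],
  [-2.8, -3, -4.8, 0, 0, 2.6],
  [-3.9, -4.2, -5.6, 0, 0, 3.4],
  [-5, -5.4, -6, 0, 0, 4.2],
  [-6.1, -6.6, -6, 0, 0, 5],
  [-7.2, -7.7, -6, 0, 0, 5.8],
  [-8.3, -8.9, -6, 0, 0, 6.6],
  [-9.4, -10, -6, 0, 0, 7.4],
  [-10.5, -11.2, -6, 0, 0, 8.2],
  [-11.6, -12.4, -6, 0, 0, 9],
  [-12.7, -13.5, -6, 0, 0, 9.8],
  [-13.8, -14.7, -6, 0, 0, 10.6],
  [-14.9, -15.9, -6, 0, 0, 11.4],
  [-16, -17.1, -6, 0, 0, 12.1],
  [-17.1, -18.2, -6, 0, 0, 12.7],
  [-18.1, -19.3, -5.8, 0, 0, 13.2],
  [-19, -20.3, -5.5, 0, 0, 13.6],
  [-19.8, -21.2, -5.2, 0, 0, 13.9],
], gripper=1)

```text
time_s: 1.82
position: [0.4774, -0.136, 0.3777]
tcp_rot: [-0.0, 0.775, 0.632, -0.0]
force: [0.3, 0.7, 0.2]
finger_gap: 0.0855
finger_force: 0.0
```

```bash
cat >> h.py <<'E'
def to(p,yaw,m=True):
    "units from the measured pose to world p with tool y at yaw (deg), tool down"
    from scipy.spatial.transform import Rotation as R
    s=robot.get_state();q=s['tcp_rot'];A=R.from_quat([q[1],q[2],q[3],q[0]])
    y=np.radians(yaw);Y=np.array([np.cos(y),np.sin(y),0]);Z=np.array([0,0,-1.]);B=R.from_matrix(np.c_[np.cross(Y,Z),Y,Z])
    d=A.inv().apply(np.array(p)-s['position'])/.025;r=np.degrees((A.inv()*B).as_rotvec())/6
    print("t",s['time_s'],"pos",s['position'].round(4),"F",s['force'].round(1),"->",d.round(2),r.round(2))
E
python3 -c "
from h import *
to((.513,-.206,.34),-11.5)"
```

```text
t 1.8167 pos [ 0.4774 -0.136   0.3777] F [0.3 0.7 0.2] -> [-2.46  1.96  1.51] [-0.    0.   -0.01]
```

Call:
step_arm([
  [-0.9, 0.7, 0.5, 0, 0, 0],
  [-1.7, 1.4, 1, 0, 0, 0],
  [-2.2, 1.8, 1.3, 0, 0, 0],
  [-2.4, 1.9, 1.4, 0, 0, 0],
  [-2.4, 1.9, 1.4, 0, 0, 0],
])

```text
time_s: 2.23
position: [0.5116, -0.2026, 0.3422]
tcp_rot: [-0.001, 0.774, 0.633, -0.0]
force: [-0.5, 0.6, 0.5]
finger_gap: 0.0853
finger_force: 0.0
```

```bash
python3 - <<'E'
from h import *
import pickle
i=robot.camera_info('wrist');p=robot.read_camera('wrist');pickle.dump(i,open('w1.pkl','wb'))
cv2.imwrite('pics/w1.png',p[:,:,::-1]);print(robot.get_state()['position'],px('wrist',(.513,-.206,.25),i))
cv2.imwrite('pics/w1b.png',cv2.convertScaleAbs(cv2.resize(p[:,:,::-1],(800,500)),alpha=1.4))
E
```

```text
[ 0.51151988 -0.20180227  0.34319517] [321.17960525 211.64497568]
```

View pics/w1b.png

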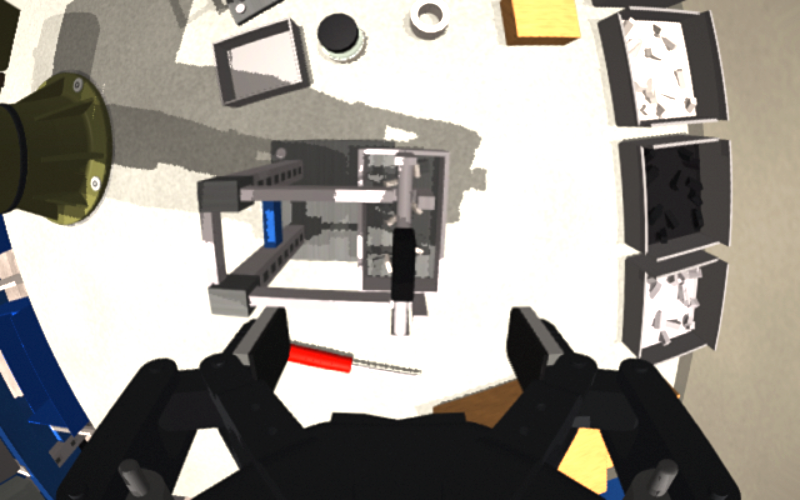

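The wrist view shows the black grip at about x 392–414, y 228–300 (in the 800-px picture), with the bar nearly vertical. The prongs run horizontally, slightly converging.

```bash
python3 - <<'E'
from h import *
import pickle
i=pickle.load(open('w1.pkl','rb'));g=cv2.cvtColor(cv2.imread('pics/w1.png'),cv2.COLOR_BGR2GRAY)
W=lambda x,y,z:onz('wrist',(x*.8,y*.8),z,i).round(4)
m=(g<28).astype('uint8');n,l,s,c=cv2.connectedComponentsWithStats(m)
for k in range(1,n):
    if s[k,4]>150 and 290<c[k][0]<350 and 160<c[k][1]<260: print('grip',s[k],c[k],onz('wrist',c[k],.25,i),onz('wrist',c[k],.24,i), cv2.minAreaRect(np.argwhere(l==k)[:,::-1].astype('float32')))
print(W(402,229,.25),W(402,300,.216),W(402,285,.25))
a,b=W(406,160,.217),W(400,332,.217);print('bar',a,b,np.degrees(np.arctan2(*(a-b)[:2][::-1]))-90)
for y0,y1 in((193,193),(297,297)): 
    a,b=W(250,y0,.215),W(385,y1,.215);print('prong',a,b,np.degrees(np.arctan2(*(b-a)[:2][::-1])))
# intensity rows for grip and prongs
print(g[200:244:6,300:345])
E
```

```text
grip [313 183  20  58 988] [322.3917004  211.10323887] [ 0.51396488 -0.20576076  0.25      ] [ 0.51340335 -0.20913329  0.24      ] ((322.45135498046875, 211.31301879882812), (17.950654983520508, 57.07197952270508), 2.12109637260437)
[ 0.5175 -0.1848  0.25  ] [ 0.5061 -0.2437  0.216 ] [ 0.5108 -0.2189  0.25  ]
bar [ 0.5277 -0.1483  0.217 ] [ 0.4997 -0.2684  0.217 ] -13.123465042588649
prong [ 0.4185 -0.1467  0.215 ] [ 0.51  -0.167  0.215] -12.508915644386665
prong [ 0.3944 -0.2215  0.215 ] [ 0.4946 -0.2395  0.215 ] -10.18403319602409
[[ 42  42  40  42  43  53  58  56  53  54  58  60  62  55  14  10  12  12
   11  12  10  12  12  12  11  11  11  10  12  12   8  28 135 233 242 221
  199 197 130  72  58  60  59  55  86]
 [ 57  47  50  58  63  70  80  95 108 110 104  79  50  34  13  10  10  12
   12  11  11  10  11  10  10  11  11  10  12  11   7  19  71 103 115 116
  115 114 116 115 116 118 116 102  98]
 [ 81  91  93  93  93 106 111 111 151 241 247 236 177  64  11  10   9  11
   11  12  12  11  11  11  12  10  10  11  11   9   8  27 101 114 114 114
  114 112 113 113 115 117 115  99  96]

[... 235 characters left out ...]
6  55  31  12   8  13  12
   11  11  11  10  12  11  11  12  10  11  11  11  14  30  59  65  65  64
   64  64  63  63  63  63  64  65  64]
 [ 64  66  65  64  65  64  66  65  65  64  66  66  52  24  13  15  15  14
   15  12  15  14  14  13  15  14  16  15  13  14  21  42  63  66  66  65
   66  66  66  64  66  65  65  66  65]
 [ 64  65  64  64  64  64  65  64  65  65  65  65  51  22  13  12  15  14
   14  14  14  14  13  15  15  15  15  15  14  13  26  49  62  64  63  62
   62  63  68 122 187 217 217 216 216]
 [198 192 187 186 186 186 186 186 185 180 171 160 187 224 216 152 157 182
  199 209 215 212 206 196 178 154 146 182 189 150  73  64  64  66  66  65
   65  65  64  68 113 171 207 205 203]]
```

```bash
python3 -c "
from h import *
to((.5137,-.2075,.235),-12.8)"
```

```text
t 2.2833 pos [ 0.5115 -0.2018  0.3432] F [-0.3  0.2  0.3] -> [-0.21  0.13  4.33] [-0.01 -0.    0.23]
```

Call:
step_arm([
  [-0.1, 0.1, 0.4, 0, 0, 0.1],
  [-0.21, 0.13, 1.2, 0, 0, 0.2],
  [-0.21, 0.13, 2, 0, 0, 0.23],
  [-0.21, 0.13, 2.7, 0, 0, 0.23],
  [-0.21, 0.13, 3.3, 0, 0, 0.23],
  [-0.21, 0.13, 3.8, 0, 0, 0.23],
  [-0.21, 0.13, 4.15, 0, 0, 0.23],
  [-0.21, 0.13, 4.33, 0, 0, 0.23],
  [-0.21, 0.13, 4.33, 0, 0, 0.23],
  [-0.21, 0.13, 4.33, 0, 0, 0.23],
])

```text
time_s: 3.12
position: [0.514, -0.2076, 0.2357]
tcp_rot: [0.0, 0.781, 0.624, 0.0]
force: [0.4, -0.1, -0.1]
finger_gap: 0.0857
finger_force: 0.0
```

Call:
step_arm([
  [0, 0, 0, 0, 0, 0],
  [0, 0, 0, 0, 0, 0],
  [0, 0, 0, 0, 0, 0],
  [0, 0, 0, 0, 0, 0],
  [0, 0, 0, 0, 0, 0],
  [0, 0, 0, 0, 0, 0],
  [0, 0, 0, 0, 0, 0],
  [0, 0, 0, 0, 0, 0],
  [0, 0, 0, 0, 0, 0],
  [0, 0, 0, 0, 0, 0],
], gripper=0, grip_force=60)

```text
time_s: 3.95
position: [0.514, -0.2078, 0.2352]
tcp_rot: [0.0, 0.781, 0.624, 0.0]
force: [0.3, 0.2, 3.2]
finger_gap: 0.0135
finger_force: 59.5
```

```bash
python3 -c "
from h import *
to((.5137,-.2075,.235),-12.8);s=robot.get_state();print(s['finger_gap'],s['finger_force'],s['torque'])"
```

```text
t 3.95 pos [ 0.514  -0.2078  0.2352] F [0.3 0.2 3.2] -> [ 0.01 -0.01  0.01] [0.   0.   0.01]
0.013488894856295456 59.49533522129059 [-0.02100611 -0.19896982  0.06489166]
```

Call:
step_arm([
  [0, 0, -0.03, 0, 0, 0],
  [0, 0, -0.1, 0, 0, 0],
  [0, 0, -0.2, 0, 0, 0],
  [0, 0, -0.34, 0, 0, 0],
  [0, 0, -0.5, 0, 0, 0],
  [0, 0, -0.7, 0, 0, 0],
  [0, 0, -0.9, 0, 0, 0],
  [0, 0, -1.1, 0, 0, 0],
  [0, 0, -1.27, 0, 0, 0],
  [0, 0, -1.42, 0, 0, 0],
  [0, 0, -1.52, 0, 0, 0],
  [0, 0, -1.58, 0, 0, 0],
  [0, 0, -1.6, 0, 0, 0],
  [0, 0, -1.6, 0, 0, 0],
  [0, 0, -1.6, 0, 0, 0],
])

```text
time_s: 5.2
position: [0.5138, -0.2077, 0.2748]
tcp_rot: [-0.0, 0.781, 0.624, -0.0]
force: [-0.1, -0.5, -6.2]
finger_gap: 0.013
finger_force: 58.5
```

```bash
python3 - <<'E'
from h import *
to((.514+.15*.979,-.2078-.15*.204,.2752),-12.8);s=robot.get_state();print(s['finger_gap'],s['finger_force'],s['torque'])
i=robot.camera_info('wrist');p=robot.read_camera('wrist')
cv2.imwrite('pics/w2b.png',cv2.convertScaleAbs(cv2.resize(p[:,:,::-1],(800,500)),alpha=1.4))
E
```

```text
t 5.2 pos [ 0.5138 -0.2077  0.2748] F [-0.1 -0.5 -6.2] -> [ 0.1   6.01 -0.02] [-0.   -0.    0.01]
0.013004181741156166 58.507654666900635 [ 0.02302156 -0.07702615 -0.03192042]
```

View pics/w2b.png

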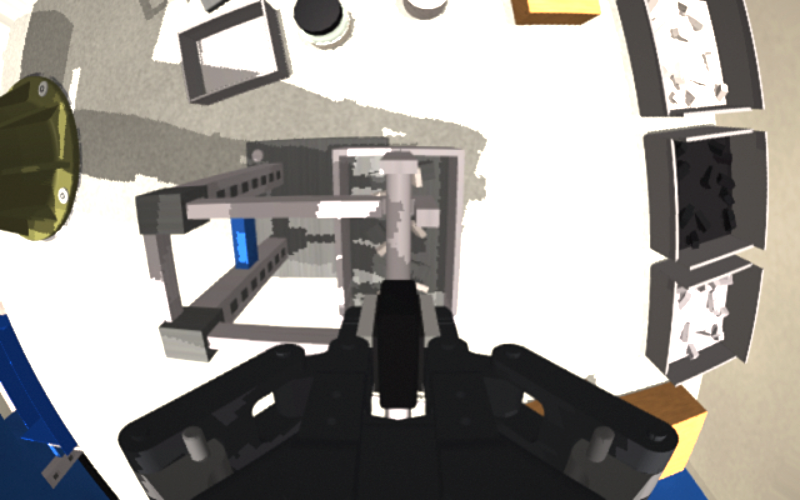

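The basket is held and lifted level: both straps are symmetric and the bar is clear above the prong tip at about (398,210). I'll take it outwards.

Call:
step_arm([
  [0, 0.05, 0, 0, 0, 0],
  [0, 0.15, 0, 0, 0, 0],
  [0, 0.35, 0, 0, 0, 0],
  [0.01, 0.65, 0, 0, 0, 0],
  [0.02, 1, 0, 0, 0, 0],
  [0.03, 1.4, 0, 0, 0, 0],
  [0.04, 1.8, 0, 0, 0, 0],
  [0.05, 2.2, 0, 0, 0, 0],
  [0.05, 2.6, 0, 0, 0, 0],
  [0.06, 3, 0, 0, 0, 0],
  [0.06, 3.4, 0, 0, 0, 0],
  [0.07, 3.8, 0, 0, 0, 0],
  [0.08, 4.15, 0, 0, 0, 0],
  [0.08, 4.4, 0, 0, 0, 0],
  [0.08, 4.6, 0, 0, 0, 0],
  [0.08, 4.72, 0, 0, 0, 0],
  [0.08, 4.78, 0, 0, 0, 0],
  [0.08, 4.8, 0, 0, 0, 0],
  [0.08, 4.8, 0, 0, 0, 0],
])

```text
time_s: 6.83
position: [0.6313, -0.2323, 0.2751]
tcp_rot: [-0.0, 0.781, 0.624, 0.0]
force: [-0.2, 0.1, -5.1]
finger_gap: 0.0129
finger_force: 58.5
```

```bash
python3 -c "
from h import *
to((.604,.190,.2755),12.8);s=robot.get_state();print(s['finger_gap'],s['torque'])"
```

```text
t 6.8333 pos [ 0.6313 -0.2323  0.2751] F [-0.2  0.1 -5.1] -> [16.23 -4.8  -0.02] [-0.   -0.   -4.26]
0.012923761690615132 [0.0015865  0.01656321 0.01286136]
```

Call:
step_arm([
  [0.12, -0.03, 0, 0, 0, -0.03],
  [0.45, -0.13, 0, 0, 0, -0.12],
  [0.99, -0.29, 0, 0, 0, -0.26],
  [1.69, -0.5, 0, 0, 0, -0.44],
  [2.53, -0.75, 0, 0, 0, -0.66],
  [3.5, -1.04, 0, 0, 0, -0.92],
  [4.57, -1.35, 0, 0, 0, -1.2],
  [5.71, -1.69, 0, 0, 0, -1.5],
  [6.9, -2.04, 0, 0, 0, -1.81],
  [8.11, -2.4, 0, 0, 0, -2.13],
  [9.33, -2.76, 0, 0, 0, -2.45],
  [10.5, -3.11, 0, 0, 0, -2.76],
  [11.65, -3.45, 0, 0, 0, -3.06],
  [12.72, -3.76, 0, 0, 0, -3.34],
  [13.7, -4.05, 0, 0, 0, -3.6],
  [14.54, -4.3, 0, 0, 0, -3.82],
  [15.24, -4.51, 0, 0, 0, -4],
  [15.78, -4.67, 0, 0, 0, -4.14],
  [16.1, -4.77, 0, 0, 0, -4.23],
  [16.23, -4.8, 0, 0, 0, -4.26],
])

```text
time_s: 8.5
position: [0.6034, 0.1914, 0.2751]
tcp_rot: [-0.0, 0.623, 0.782, 0.0]
force: [0.0, -1.9, -5.0]
finger_gap: 0.0131
finger_force: 58.5
```

Call:
step_arm([
  [0, 0, 0, 0, 0, 0],
  [0, 0, 0, 0, 0, 0],
  [0, 0, 0, 0, 0, 0],
])

```text
time_s: 8.75
position: [0.6041, 0.1891, 0.275]
tcp_rot: [0.0, 0.624, 0.781, -0.0]
force: [0.6, -0.3, -4.6]
finger_gap: 0.0133
finger_force: 58.5
```

```bash
python3 - <<'E'
from h import *
import pickle
s=robot.get_state();print(s['position'],s['force'],s['finger_gap'])
i=robot.camera_info('wrist');p=robot.read_camera('wrist');pickle.dump(i,open('w3.pkl','wb'))
cv2.imwrite('pics/w3.png',p[:,:,::-1])
cv2.imwrite('pics/w3b.png',cv2.convertScaleAbs(cv2.resize(p[:,:,::-1],(800,500)),alpha=1.4))
cv2.imwrite('pics/top3.png',robot.read_camera('top')[:,:,::-1])
E
```

```text
[0.60407541 0.18905994 0.27503813] [ 0.57840176 -0.29184575 -4.63587607] 0.013304641968753512
```

View pics/w3b.png

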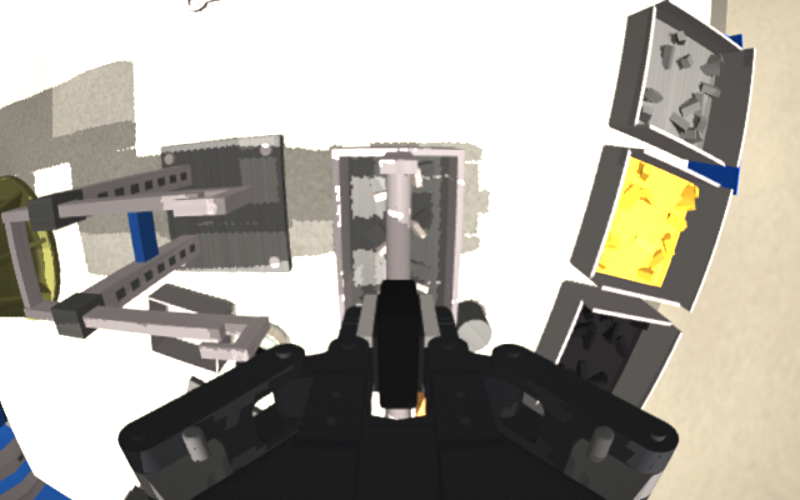

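The wrist view shows the target prongs. The left one ends near (255,190) and the right one, with its lip, near (265,320)–(250,355). I'll zoom in to measure the tips.

```bash
python3 - <<'E'
import cv2
a=cv2.imread('pics/w3.png')[140:300,120:230]
cv2.imwrite('pics/w3c.png',cv2.convertScaleAbs(cv2.resize(a,None,fx=3.75,fy=3.75,interpolation=cv2.INTER_CUBIC),alpha=0.95))
E
```

```text
(no output)
```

View pics/w3c.png

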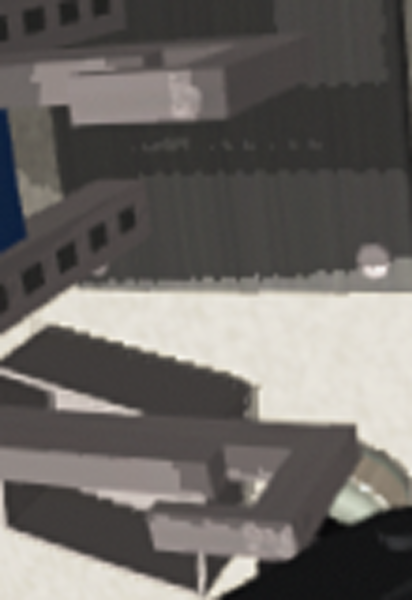

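```bash
python3 - <<'E'
from h import *
import pickle
i=pickle.load(open('w3.pkl','rb'))
W=lambda x,y,z:onz('wrist',(120+(x+.5)/3.75-.5,140+(y+.5)/3.75-.5),z,i)
le,li,re,ri=W(224,94,.235),W(72,110,.235),W(297,540,.235),W(155,530,.235)
for v in(le,li,re,ri):print(v.round(4))
d=le-re;print('L len',np.linalg.norm(le-li),'R len',np.linalg.norm(re-ri),'sep',np.linalg.norm(d),'yaw',np.degrees(np.arctan2(-d[0],d[1])),'mid',(le+re)/2)
# bottom end edge check z=.195
print(W(303,60,.195).round(4),W(355,445,.195).round(4))
# prong directions at tops (left prong inner top edge), from camera w3 800-scale
V=lambda x,y,z:onz('wrist',(x*.8,y*.8),z,i)
for a,b in(((80,322),(160,325)),((90,207),(180,203))):
    p,q=V(*a,.215),V(*b,.215);print(p,q,np.degrees(np.arctan2(*(q-p)[:2][::-1])))
E
```

```text
[0.5165 0.2132 0.235 ]
[0.4883 0.2051 0.235 ]
[0.5356 0.1363 0.235 ]
[0.507  0.1292 0.235 ]
L len 0.02926543000653965 R len 0.029380869121968054 sep 0.0792247887042139 yaw 13.942520839187138 mid [0.52602163 0.17471992 0.235     ]
[0.5146 0.2118 0.195 ] [0.5343 0.1344 0.195 ]
[0.39013699 0.10021958 0.215     ] [0.46681121 0.12320664 0.215     ] 16.688821444101865
[0.40914226 0.18876049 0.215     ] [0.48013177 0.20395317 0.215     ] 12.079816038373508
```

```bash
python3 -c "
from h import *
to((.4448,.1542,.275),13.4)"
```

```text
t 8.85 pos [0.6041 0.1891 0.2751] F [ 0.2 -0.4 -4.6] -> [ 0.04 -6.52  0.  ] [-0.    0.   -0.11]
```

Call:
step_arm([
  [0, -0.05, 0, 0, 0, -0.05],
  [0, -0.18, 0, 0, 0, -0.11],
  [0, -0.4, 0, 0, 0, -0.11],
  [0, -0.68, 0, 0, 0, -0.11],
  [0, -1.02, 0, 0, 0, -0.11],
  [0.01, -1.41, 0, 0, 0, -0.11],
  [0.01, -1.84, 0, 0, 0, -0.11],
  [0.01, -2.3, 0, 0, 0, -0.11],
  [0.02, -2.77, 0, 0, 0, -0.11],
  [0.02, -3.26, 0, 0, 0, -0.11],
  [0.02, -3.75, 0, 0, 0, -0.11],
  [0.02, -4.22, 0, 0, 0, -0.11],
  [0.03, -4.68, 0, 0, 0, -0.11],
  [0.03, -5.11, 0, 0, 0, -0.11],
  [0.03, -5.5, 0, 0, 0, -0.11],
  [0.04, -5.84, 0, 0, 0, -0.11],
  [0.04, -6.12, 0, 0, 0, -0.11],
  [0.04, -6.34, 0, 0, 0, -0.11],
  [0.04, -6.47, 0, 0, 0, -0.11],
  [0.04, -6.52, 0, 0, 0, -0.11],
])

```text
time_s: 10.52
position: [0.4444, 0.1547, 0.2752]
tcp_rot: [0.0, 0.619, 0.785, 0.0]
force: [0.3, -0.3, -5.6]
finger_gap: 0.0131
finger_force: 58.5
```

Call:
step_arm([
  [0, 0, 0.05, 0, 0, 0],
  [0, 0, 0.15, 0, 0, 0],
  [0, 0, 0.25, 0, 0, 0],
  [0, 0, 0.35, 0, 0, 0],
  [0, 0, 0.45, 0, 0, 0],
  [0, 0, 0.55, 0, 0, 0],
  [0, 0, 0.65, 0, 0, 0],
  [0, 0, 0.73, 0, 0, 0],
  [0, 0, 0.79, 0, 0, 0],
  [0, 0, 0.84, 0, 0, 0],
  [0, 0, 0.88, 0, 0, 0],
  [0, 0, 0.92, 0, 0, 0],
  [0, 0, 0.96, 0, 0, 0],
  [0, 0, 1, 0, 0, 0],
  [0, 0, 1.04, 0, 0, 0],
  [0, 0, 1.08, 0, 0, 0],
  [0, 0, 1.1, 0, 0, 0],
  [0, 0, 1.12, 0, 0, 0],
  [0, 0, 1.12, 0, 0, 0],
  [0, 0, 1.12, 0, 0, 0],
])

```text
time_s: 12.18
position: [0.4448, 0.1548, 0.247]
tcp_rot: [0.0, 0.619, 0.785, 0.0]
force: [-0.5, -0.4, -4.6]
finger_gap: 0.0131
finger_force: 58.6
```

```bash
python3 - <<'E'
from h import *
import pickle
to((.508,.1693,.2432),13.4)
i=robot.camera_info('wrist');p=robot.read_camera('wrist');pickle.dump(i,open('w4.pkl','wb'))
cv2.imwrite('pics/w4.png',p[:,:,::-1])
cv2.imwrite('pics/w4b.png',cv2.resize(p[100:350,60:460,::-1],(800,500),interpolation=cv2.INTER_CUBIC))
E
```

```text
t 12.1833 pos [0.4448 0.1548 0.247 ] F [-0.5 -0.4 -4.6] -> [-0.02  2.59  0.15] [ 0.   -0.    0.01]
```

View pics/w4b.png

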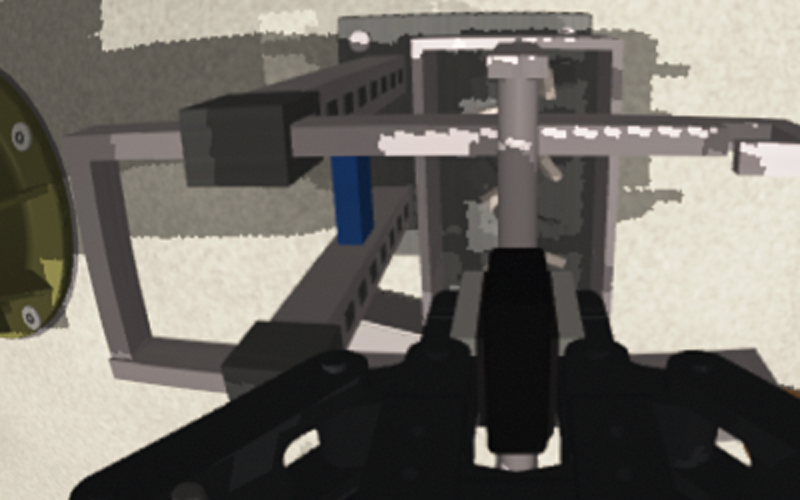

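The bar at (518,120) lies across the left prong. The lip starts at (735,145), well ahead of it. I'll lower slowly to contact.

Call:
step_arm([
  [0, 0, 0.02, 0, 0, 0],
  [0, 0, 0.04, 0, 0, 0],
  [0, 0, 0.06, 0, 0, 0],
  [0, 0, 0.08, 0, 0, 0],
  [0, 0, 0.1, 0, 0, 0],
  [0, 0, 0.11, 0, 0, 0],
  [0, 0, 0.12, 0, 0, 0],
  [0, 0, 0.12, 0, 0, 0],
  [0, 0, 0.12, 0, 0, 0],
])

```text
time_s: 12.98
position: [0.4448, 0.1548, 0.244]
tcp_rot: [0.0, 0.619, 0.785, 0.0]
force: [-0.4, -0.3, -5.8]
finger_gap: 0.0134
finger_force: 58.6
```

Call:
step_arm([
  [0, 0, 0.01, 0, 0, 0],
  [0, 0, 0.02, 0, 0, 0],
  [0, 0, 0.03, 0, 0, 0],
  [0, 0, 0.03, 0, 0, 0],
  [0, 0, 0.03, 0, 0, 0],
])

```text
time_s: 13.4
position: [0.4448, 0.1548, 0.2434]
tcp_rot: [0.0, 0.619, 0.785, 0.0]
force: [-0.3, -0.3, -3.8]
finger_gap: 0.013
finger_force: 58.7
```

Call:
step_arm([
  [0, 0, 0.01, 0, 0, 0],
  [0, 0, 0.02, 0, 0, 0],
  [0, 0, 0.02, 0, 0, 0],
  [0, 0, 0.02, 0, 0, 0],
])

```text
time_s: 13.73
position: [0.4448, 0.1548, 0.2432]
tcp_rot: [0.0, 0.619, 0.785, 0.0]
force: [-3.6, -1.3, 3.1]
finger_gap: 0.0128
finger_force: 59.7
```

```bash
python3 -c "
from h import *
to((.508,.1693,.2432),13.4);print(robot.get_state()['torque'])"
```

```text
t 13.7333 pos [0.4448 0.1548 0.2432] F [-3.6 -1.3  3.1] -> [-0.02  2.59  0.  ] [0.01 0.   0.01]
[-0.12218887  0.51995943  0.04525989]
```

Call:
step_arm([
  [0, 0, -0.005, 0, 0, 0],
  [0, 0, -0.01, 0, 0, 0],
  [0, 0, -0.01, 0, 0, 0],
])

```text
time_s: 13.98
position: [0.4448, 0.1548, 0.2432]
tcp_rot: [0.0, 0.619, 0.785, 0.0]
force: [-2.4, -0.5, 3.3]
finger_gap: 0.0132
finger_force: 59.8
```

Call:
step_arm([
  [0, 0.02, 0, 0, 0, 0],
  [0, 0.05, 0, 0, 0, 0],
  [0, 0.1, 0, 0, 0, 0],
  [0, 0.15, 0, 0, 0, 0],
  [0, 0.2, 0, 0, 0, 0],
  [0, 0.25, 0, 0, 0, 0],
  [0, 0.3, 0, 0, 0, 0],
  [0, 0.35, 0, 0, 0, 0],
  [0, 0.4, 0, 0, 0, 0],
  [0, 0.45, 0, 0, 0, 0],
  [0, 0.5, 0, 0, 0, 0],
  [0, 0.55, 0, 0, 0, 0],
  [0, 0.6, 0, 0, 0, 0],
  [0, 0.65, 0, 0, 0, 0],
  [0, 0.7, 0, 0, 0, 0],
  [0, 0.75, 0, 0, 0, 0],
  [0, 0.8, 0, 0, 0, 0],
])

```text
time_s: 15.4
position: [0.464, 0.1594, 0.2432]
tcp_rot: [-0.0, 0.619, 0.785, -0.0]
force: [-6.0, -0.8, 5.2]
finger_gap: 0.0131
finger_force: 60.1
```

Call:
step_arm([
  [0, 0, -0.01, 0, 0, 0],
  [0, 0, -0.015, 0, 0, 0],
  [0, 0, -0.02, 0, 0, 0],
  [0, 0, -0.02, 0, 0, 0],
])

```text
time_s: 15.73
position: [0.4642, 0.1594, 0.2433]
tcp_rot: [-0.0, 0.619, 0.785, -0.0]
force: [-0.7, -0.1, -2.2]
finger_gap: 0.0129
finger_force: 59.0
```

Call:
step_arm([
  [0, 0.02, 0, 0, 0, 0],
  [0, 0.05, 0, 0, 0, 0],
  [0, 0.1, 0, 0, 0, 0],
  [0, 0.15, 0, 0, 0, 0],
  [0, 0.2, 0, 0, 0, 0],
  [0, 0.25, 0, 0, 0, 0],
  [0, 0.3, 0, 0, 0, 0],
  [0, 0.35, 0, 0, 0, 0],
  [0, 0.4, 0, 0, 0, 0],
  [0, 0.45, 0, 0, 0, 0],
  [0, 0.5, 0, 0, 0, 0],
  [0, 0.55, 0, 0, 0, 0],
  [0, 0.6, 0, 0, 0, 0],
  [0, 0.65, 0, 0, 0, 0],
  [0, 0.7, 0, 0, 0, 0],
  [0, 0.75, 0, 0, 0, 0],
  [0, 0.8, 0, 0, 0, 0],
])

```text
time_s: 17.15
position: [0.4838, 0.1641, 0.2435]
tcp_rot: [-0.0, 0.619, 0.785, -0.0]
force: [-0.4, -0.3, -5.3]
finger_gap: 0.0129
finger_force: 58.5
```

```bash
python3 -c "
from h import *
to((.508,.1693,.2432),13.4);print(robot.get_state()['torque'])"
```

```text
t 17.15 pos [0.4838 0.1641 0.2435] F [-0.4 -0.3 -5.3] -> [-0.02  0.99  0.01] [-0.    0.    0.01]
[ 0.02956682  0.02810772 -0.01943403]
```

Call:
step_arm([
  [0, 0.02, 0.005, 0, 0, 0],
  [0, 0.05, 0.005, 0, 0, 0],
  [0, 0.1, 0.005, 0, 0, 0],
  [0, 0.15, 0.005, 0, 0, 0],
  [0, 0.2, 0.005, 0, 0, 0],
  [0, 0.25, 0.005, 0, 0, 0],
  [0, 0.3, 0.005, 0, 0, 0],
  [0, 0.35, 0.005, 0, 0, 0],
  [0, 0.4, 0.005, 0, 0, 0],
  [0, 0.45, 0.005, 0, 0, 0],
  [0, 0.5, 0.005, 0, 0, 0],
  [0, 0.55, 0.005, 0, 0, 0],
  [0, 0.6, 0.005, 0, 0, 0],
  [0, 0.65, 0.005, 0, 0, 0],
  [0, 0.7, 0.005, 0, 0, 0],
  [0, 0.75, 0.005, 0, 0, 0],
  [0, 0.78, 0.005, 0, 0, 0],
  [0, 0.8, 0.005, 0, 0, 0],
])

```text
time_s: 18.65
position: [0.5032, 0.1688, 0.2434]
tcp_rot: [-0.0, 0.619, 0.785, -0.0]
force: [-0.6, -0.3, -5.7]
finger_gap: 0.0133
finger_force: 58.5
```

Call:
step_arm([
  [0, 0.02, 0, 0, 0, 0],
  [0, 0.04, 0, 0, 0, 0],
  [0, 0.06, 0, 0, 0, 0],
  [0, 0.08, 0, 0, 0, 0],
  [0, 0.1, 0, 0, 0, 0],
  [0, 0.12, 0, 0, 0, 0],
  [0, 0.14, 0, 0, 0, 0],
  [0, 0.16, 0, 0, 0, 0],
  [0, 0.16, 0, 0, 0, 0],
])

```text
time_s: 19.4
position: [0.5071, 0.1697, 0.2434]
tcp_rot: [0.0, 0.619, 0.785, -0.0]
force: [-0.3, -0.7, -6.5]
finger_gap: 0.0131
finger_force: 58.6
```

```bash
python3 - <<'E'
from h import *
import pickle
to((.508,.1693,.2432),13.4)
i=robot.camera_info('wrist');p=robot.read_camera('wrist');pickle.dump(i,open('w5.pkl','wb'))
cv2.imwrite('pics/w5.png',p[:,:,::-1])
cv2.imwrite('pics/w5b.png',cv2.resize(p[100:260,200:456,::-1],(800,500),interpolation=cv2.INTER_CUBIC))
E
```

```text
t 19.4 pos [0.5071 0.1697 0.2434] F [-0.3 -0.7 -6.5] -> [-0.02  0.03  0.01] [-0.    0.    0.01]
```

View pics/w5b.png

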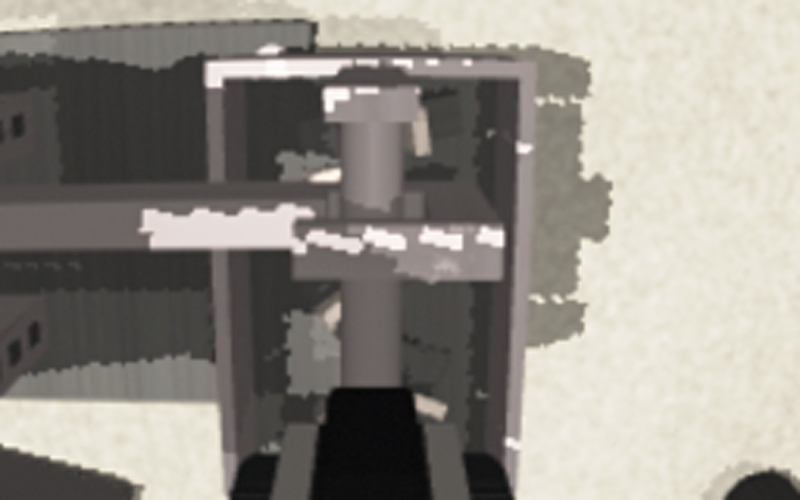

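The bar (x≈373) is under the lip (292–503), at about the notch centre. I'll creep to the wall.

Call:
step_arm([
  [0, 0.01, 0, 0, 0, 0],
  [0, 0.02, 0, 0, 0, 0],
  [0, 0.03, 0, 0, 0, 0],
  [0, 0.04, 0, 0, 0, 0],
  [0, 0.05, 0, 0, 0, 0],
  [0, 0.06, 0, 0, 0, 0],
  [0, 0.07, 0, 0, 0, 0],
  [0, 0.08, 0, 0, 0, 0],
  [0, 0.08, 0, 0, 0, 0],
])

```text
time_s: 20.2
position: [0.509, 0.1701, 0.2434]
tcp_rot: [-0.0, 0.619, 0.785, -0.0]
force: [0.1, 0.1, -5.8]
finger_gap: 0.0129
finger_force: 58.5
```

Call:
step_arm([
  [0, 0.01, 0, 0, 0, 0],
  [0, 0.02, 0, 0, 0, 0],
  [0, 0.03, 0, 0, 0, 0],
  [0, 0.03, 0, 0, 0, 0],
])

```text
time_s: 20.53
position: [0.5097, 0.1703, 0.2434]
tcp_rot: [0.0, 0.619, 0.785, 0.0]
force: [-0.8, -0.2, -6.2]
finger_gap: 0.0128
finger_force: 58.5
```

Call:
step_arm([
  [0, 0.01, 0, 0, 0, 0],
  [0, 0.02, 0, 0, 0, 0],
  [0, 0.03, 0, 0, 0, 0],
  [0, 0.03, 0, 0, 0, 0],
])

```text
time_s: 20.87
position: [0.5104, 0.1705, 0.2434]
tcp_rot: [0.0, 0.619, 0.785, 0.0]
force: [-1.2, -0.8, -6.5]
finger_gap: 0.013
finger_force: 58.6
```

Call:
step_arm([
  [0, 0.01, 0, 0, 0, 0],
  [0, 0.02, 0, 0, 0, 0],
  [0, 0.02, 0, 0, 0, 0],
  [0, 0.02, 0, 0, 0, 0],
])

```text
time_s: 21.2
position: [0.5108, 0.1706, 0.2434]
tcp_rot: [-0.0, 0.619, 0.785, -0.0]
force: [-1.2, -0.7, -4.3]
finger_gap: 0.0132
finger_force: 58.6
```

Call:
step_arm([
  [0, 0.01, 0, 0, 0, 0],
  [0, 0.015, 0, 0, 0, 0],
  [0, 0.015, 0, 0, 0, 0],
  [0, 0.015, 0, 0, 0, 0],
])

```text
time_s: 21.53
position: [0.511, 0.1707, 0.2434]
tcp_rot: [-0.0, 0.619, 0.785, -0.0]
force: [-4.5, -0.8, -4.1]
finger_gap: 0.0131
finger_force: 58.9
```

```bash
python3 -c "
from h import *
to((.508,.1693,.2352),13.4);print(robot.get_state()['torque'])"
```

```text
t 21.5333 pos [0.511  0.1707 0.2434] F [-4.5 -0.8 -4.1] -> [-0.02 -0.13  0.33] [-0.01  0.    0.01]
[-0.16950213  0.91346463 -0.0073712 ]
```

The wall is met, with 4 N light contact. I back off about 2 mm and let it down.

Call:
step_arm([
  [0, -0.03, 0, 0, 0, 0],
  [0, -0.06, 0, 0, 0, 0],
  [0, -0.09, 0.01, 0, 0, 0],
  [0, -0.1, 0.03, 0, 0, 0],
  [0, -0.1, 0.06, 0, 0, 0],
  [0, -0.1, 0.09, 0, 0, 0],
  [0, -0.1, 0.12, 0, 0, 0],
  [0, -0.1, 0.15, 0, 0, 0],
  [0, -0.1, 0.18, 0, 0, 0],
  [0, -0.1, 0.21, 0, 0, 0],
  [0, -0.1, 0.24, 0, 0, 0],
  [0, -0.1, 0.26, 0, 0, 0],
  [0, -0.1, 0.28, 0, 0, 0],
  [0, -0.1, 0.29, 0, 0, 0],
  [0, -0.1, 0.29, 0, 0, 0],
])

```text
time_s: 22.78
position: [0.5088, 0.1701, 0.2361]
tcp_rot: [-0.0, 0.619, 0.785, -0.0]
force: [-0.0, -1.0, -4.8]
finger_gap: 0.013
finger_force: 58.7
```

Call:
step_arm([
  [0, 0, 0.01, 0, 0, 0],
  [0, 0, 0.02, 0, 0, 0],
  [0, 0, 0.02, 0, 0, 0],
  [0, 0, 0.02, 0, 0, 0],
])

```text
time_s: 23.12
position: [0.5088, 0.1701, 0.2357]
tcp_rot: [0.0, 0.619, 0.785, 0.0]
force: [-0.1, -0.6, -5.7]
finger_gap: 0.0136
finger_force: 58.7
```

Call:
step_arm([
  [0, 0, 0.01, 0, 0, 0],
  [0, 0, 0.02, 0, 0, 0],
  [0, 0, 0.02, 0, 0, 0],
  [0, 0, 0.02, 0, 0, 0],
])

```text
time_s: 23.45
position: [0.5088, 0.1701, 0.2353]
tcp_rot: [0.0, 0.619, 0.785, 0.0]
force: [-0.6, 0.1, -2.5]
finger_gap: 0.0133
finger_force: 59.0
```

Call:
step_arm([
  [0, 0, 0.01, 0, 0, 0],
  [0, 0, 0.01, 0, 0, 0],
  [0, 0, 0.01, 0, 0, 0],
])

```text
time_s: 23.7
position: [0.5089, 0.1701, 0.2352]
tcp_rot: [0.0, 0.619, 0.785, 0.0]
force: [-2.3, -0.1, 1.0]
finger_gap: 0.0132
finger_force: 59.5
```

Call:
step_arm([
  [0, 0, 0, 0, 0, 0],
  [0, 0, 0, 0, 0, 0],
  [0, 0, 0, 0, 0, 0],
], grip_force=20)

```text
time_s: 23.95
position: [0.5089, 0.1701, 0.2352]
tcp_rot: [0.0, 0.619, 0.785, 0.0]
force: [-1.9, -0.3, 3.2]
finger_gap: 0.0128
finger_force: 59.8
```

Call:
step_arm([
  [0, 0, 0, 0, 0, 0],
  [0, 0, 0, 0, 0, 0],
  [0, 0, 0, 0, 0, 0],
  [0, 0, 0, 0, 0, 0],
  [0, 0, 0, 0, 0, 0],
  [0, 0, 0, 0, 0, 0],
], gripper=0.6)

```text
time_s: 24.45
position: [0.5089, 0.1701, 0.2349]
tcp_rot: [0.0, 0.619, 0.785, 0.0]
force: [0.4, -0.0, 0.4]
finger_gap: 0.0514
finger_force: 0.0
```

Call:
step_arm([
  [0, 0, -0.05, 0, 0, 0],
  [0, 0, -0.2, 0, 0, 0],
  [0, 0, -0.5, 0, 0, 0],
  [0, 0, -0.9, 0, 0, 0],
  [0, 0, -1.5, 0, 0, 0],
  [0, 0, -2.2, 0, 0, 0],
  [0, 0, -3, 0, 0, 0],
  [0, 0, -3.8, 0, 0, 0],
  [0, 0, -4.6, 0, 0, 0],
  [0, 0, -5.2, 0, 0, 0],
  [0, 0, -5.6, 0, 0, 0],
  [0, 0, -5.8, 0, 0, 0],
  [0, 0, -5.8, 0, 0, 0],
  [0, 0, -5.8, 0, 0, 0],
  [0, 0, -5.8, 0, 0, 0],
  [0, 0, -5.8, 0, 0, 0],
])

```text
time_s: 25.78
position: [0.5087, 0.1701, 0.379]
tcp_rot: [-0.0, 0.619, 0.785, -0.001]
force: [0.1, -0.4, -0.3]
finger_gap: 0.0511
finger_force: 0.0
```

```bash
python3 - <<'E'
from h import *
i=robot.camera_info('wrist');p=robot.read_camera('wrist')
print(robot.get_state()['time_s'])
cv2.imwrite('pics/w6b.png',cv2.resize(p[:,:,::-1],(800,500),interpolation=cv2.INTER_CUBIC))
cv2.imwrite('pics/s6.png',robot.read_camera('scene')[:,:,::-1])
E
```

```text
25.8333
```

View pics/w6b.png

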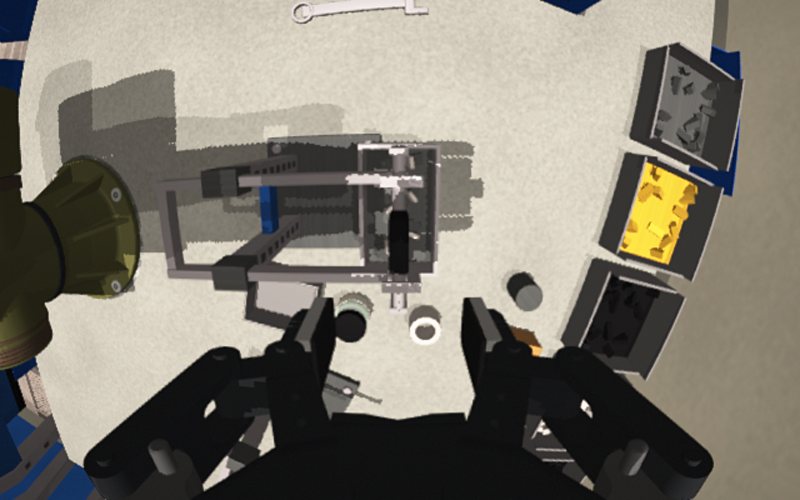

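The basket hangs in both hooks, released: grip at (398,240), bar under both lips. I'll let it settle, check it is still and hand in.

Call:
step_arm([
  [0, 0, 0, 0, 0, 0],
  [0, 0, 0, 0, 0, 0],
  [0, 0, 0, 0, 0, 0],
  [0, 0, 0, 0, 0, 0],
  [0, 0, 0, 0, 0, 0],
  [0, 0, 0, 0, 0, 0],
  [0, 0, 0, 0, 0, 0],
  [0, 0, 0, 0, 0, 0],
  [0, 0, 0, 0, 0, 0],
  [0, 0, 0, 0, 0, 0],
  [0, 0, 0, 0, 0, 0],
  [0, 0, 0, 0, 0, 0],
  [0, 0, 0, 0, 0, 0],
  [0, 0, 0, 0, 0, 0],
  [0, 0, 0, 0, 0, 0],
  [0, 0, 0, 0, 0, 0],
  [0, 0, 0, 0, 0, 0],
  [0, 0, 0, 0, 0, 0],
  [0, 0, 0, 0, 0, 0],
  [0, 0, 0, 0, 0, 0],
])

```text
time_s: 27.55
position: [0.5088, 0.1701, 0.3799]
tcp_rot: [-0.0, 0.619, 0.785, -0.0]
force: [0.1, 1.0, -0.1]
finger_gap: 0.0512
finger_force: 0.0
```

```bash
python3 - <<'E'
from h import *
f=[]
for k in range(6): f.append(cv2.GaussianBlur(robot.read_camera('wrist')[100:260,270:370],(5,5),0).astype(float))
d=[np.abs(a-f[0]).mean() for a in f[1:]];print(np.round(d,2))
if max(d)<3: print(robot.finish_job())
E
```

```text
[0.34 0.26 0.33 0.25 0.25]
the job is handed in; nothing more can be done
None
```

The basket now hangs still and released in the target stand's notches; I handed the job in at about 28 s of the 61 s allowed, and no verdict came back.

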